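# Slide the whetstone box home between wet rails

### The job

The two red guide rails on the white board have just been painted and are still wet. Push the wooden whetstone box along the board and down the lane between the rails until it sits square and snug against the dark end stop, with neither the box nor the robot touching either rail. Only push it with the fingers, never lift or tip it, leave the gouge, brush and paint tin where they are, and take the hand away when done.

Things in the scene. Friction and masses are not known exactly. Their poses are not given: they have to be found in the camera images.
- dock: white board fixed on the bench, 480 x 240 x 12 mm thick. Origin at bench height on the lane's centre line; +x runs along the lane to the stop, +y left of that. In its frame (mm): board x -260 to 220; lane between the rails y -60 to 60, open mouth at x = -20, stop's face at x = 200; the box slides on z = 12 and starts on the bare part before the mouth, up to 30 off centre and 0.3 rad askew
- rail_left: red, wet guide rail on the board, 220 long x 18 wide x 20 mm high; origin at the centre of its underside, at x = 90, y = 69, z = 12 mm in the dock's frame. Its top is 32 mm above the bench, 40 mm below the box's top: fingers pushing high on the box pass over it. Must not be touched
- rail_right: the same on the other side, at x = 90, y = -69, z = 12 mm in the dock's frame. Must not be touched.
- end_stop: dark wooden bar fixed across the lane's end, 20 mm thick along the lane, 156 mm wide, 30 mm high; origin at the centre of its underside, at x = 210, y = 0, z = 12 mm in the dock's frame. The box rests against its near face with the box's centre at dock x = 135 mm
- stone_box_center (a point): centre (half-way up) of the loose closed wooden whetstone box with brass corners: 130 mm long along its own x, which points roughly along the lane to the stop, 90 mm wide, 60 mm high, its top 72 mm above the bench; 0.35 to 0.7 kg; it slides with ordinary wood friction and stays where it is left
- gouge: bystander: carving gouge with a round wooden handle, lying on the bench beside the board's right (-y) edge, 232 mm long, 26 mm thick; origin near its middle, underside, handle towards its -x (120 mm), blade towards +x (112 mm)
- brush: bystander: flat paint brush with a yellow handle, lying on the bench across the lane beyond the end stop, 195 mm long, 46 mm wide, 15 mm high; origin on its underside, handle end at its x = -110, bristle end at +85 mm
- tin: bystander: closed paint tin standing on the bench off the board's right (-y) edge, level with the end stop, 70 mm across, 90 mm high; origin at the centre of its underside

How it is judged:
By the outcome, as a careful person would: the job done as asked, in the order asked, and still so for the second after the job is handed in, with the robot touching nothing.
It also fails if it takes over 67 s, if anything falls off the work surface, if the arm or the gripper's body presses on something with over 40 N, if the wrist force passes 120 N, or if a joint passes its speed limit or range.

### The arm

A 6-joint arm with a two-finger parallel gripper is mounted at the origin on the work surface. World frame = base frame: x ahead of the robot, y to its left, z up, the work surface at z = 0. Lengths are in m, angles in rad, forces in N, time in s.
With the tool pointing down it reaches from about 0.375 to 0.9 m from the base axis. Payload 3.1 kg.
Tool frame: the origin (TCP) lies at the very end of the fingers, on their centre line; the grasp point (between the pads) lies 19 mm behind it; z points along the fingers, y is the line along which they close (so a half turn about z gives the same grasp; the last joint's range is limited). The gripper opens to 85 mm and grips with 20 to 120 N. Pads are 22 mm wide; open, the fingers measure 114 mm over their backs; the gripper's body (76 mm by 85 mm) begins 54 mm behind the grasp point. The pads swing forward as they close: fully open they stand 13 mm farther back than shut.
Start: joints at [0.929, 0.527, 1.433, -0, 1.181, -0.178], TCP at [0.279, 0.559, 0.211] pointing down, gripper open.
Joint ranges: [-3.08, 3.08], [-0.75, 2.2], [0.22, 2.44], [-1.43, 4.57], [0, 2.65], [-2.85, 2.85]. Speed limits (rad/s): [2.79, 2.79, 3.14, 3.14, 3.14, 3.14].

### API

Orientations are given as a rotation vector (axis times angle).
In Python, from bench import * gives the robot as it stands.
- The arm moves only by the tool servo_tool, never from a script. Its argument "plan" is text: rows parted by semicolons, each of 7 numbers parted by spaces: the shift along the tool's x, y, z in m, then the turn, a rotation vector about the tool's x, y, z in degrees, then the opening, from 0 (shut) to 1 (fully open). In form: tx ty tz wx wy wz gripper; .... A call has 1 to 12 rows; each row shifts and turns the commanded pose from where the row before left it, along the tool's axes as they then stand; what a row does not reach is not made up. A row lasts 1/12 s, in which the tool goes at most 41.7 mm and 7.16 degrees, less where a joint would pass 70% of its speed; a pose out of reach is approached as far as the arm can. A call is refused whole if a number of a shift passes 0.0417 or a number of a turn 7.16, either way. A call with a gripper value outside its range is refused whole. The fingers move at their own pace and stop on an object; the grip force is fixed at half the most. Time passes only in rows, so rows that do not move let the fingers close. It gives the time, the measured TCP pose, the force, the opening and the grip force at its end, in the units of the state.
- read_state(): the state, without advancing time (a new reading comes with each control period).
- camera(name): name is "scene" or "side" or "wrist"; returns a dict with "img" (400x640x3 uint8, red, green, blue), "fx", "fy", "cx", "cy" (pixels), "xyz" and "rotation" of the camera in the world; the wrist camera has in their place "mount" (4x4, takes a point from camera to tool coordinates, whose origin is the TCP and whose axes are the flange's). Camera axes: x right, y down, z forward; pixel columns grow to the right and rows downward; lengths in m; the calibration is good to about 2 mm. The wrist camera is an equidistant fisheye: a pixel r from the principal point sees the ray r / f radians off the axis. A picture is of the moment at which its call begins: read the wrist's pose just before it. There is no depth.
- job_done(): hands the job in; it is judged then, once.
The state is a dict: "t": time; "qpos": joint angles; "qd": joint speeds; "joint_torque": joint torques, N m; "eef_pos": TCP position; "tool_rot": TCP orientation; "ft_force": force on the tool from outside, world axes, zero at the start; "torque": the same for the moment, N m; "gripper_width": finger opening in m; "finger_force": force on a finger pad.
Only numpy, scipy, OpenCV 4.12 (cv2) and the standard library are available. Lean on these libraries where they do the work, as an engineer would, in place of code of your own. Each camera call takes 0.05 s, during which the arm holds its last target. There are 200 camera calls.

## Working session

There is one attempt and no reset: what is moved stays moved. The work goes in short steps, Python scripts to look and compute and a tool call to move; the robot and the scene stay as the last step left them, time stands still between calls to the robot, and variables do not carry over. Pictures are saved under pics/ and viewed, at most 10 in all, crops included, and the job is handed in when it is done.

Besides the shell and the picture viewer there is one more tool, called after "Request:" by a JSON object that holds its "api" and its "payload". servo_tool: Moves the arm, as the interface text tells. Its arguments: {"type":"object","properties":{"plan":{"type":"string"}},"required":["plan"]}

```bash
mkdir -p pics
python3 - <<'E'
from bench import *
import cv2,numpy as np
s=read_state();print(s)
for n in ("scene","side"):
    c=camera(n);cv2.imwrite(f"pics/{n}0.png",c["img"][:,:,::-1]);print(n,{k:v for k,v in c.items() if k!="img"})
E
```

```text
{'t': 0.0, 'qpos': array([ 9.29512153e-01,  5.28440576e-01,  1.43392457e+00, -1.52688597e-05,
        1.18140307e+00, -1.78496064e-01]), 'qd': array([-6.70925103e-05, -2.36300803e-07, -1.34669689e-03,  2.10735017e-03,
        1.04795893e-03, -9.11401675e-04]), 'joint_torque': array([ 2.93020094e-06, -4.42345440e+01, -1.78030372e+01, -9.88864304e-05,
        8.33876693e-03,  2.24942318e-05]), 'eef_pos': array([0.27853343, 0.55863967, 0.20964232]), 'tool_rot': array([-0.72027094, -3.05703108,  0.00314227]), 'ft_force': array([-0.05450605, -0.14375087,  0.34490964]), 'torque': array([3.80048254e-05, 2.06074846e-02, 1.79105942e-02]), 'finger_force': 0.0, 'gripper_width': 0.08539459465505982}
scene {'fx': 457.5559371459795, 'fy': 457.5559371459795, 'cx': 318.178069030112, 'cy': 201.59389425045785, 'xyz': array([1.01018325, 0.37063378, 0.74613951]), 'rotation': array([-1.31420291, -2.40738557,  0.77101104])}
side {'fx': 409.90793208041833, 'fy': 409.90793208041833, 'cx': 315.9915082214985, 'cy': 201.59963976800233, 'xyz': array([0.50560526, 0.59120952, 0.62060196]), 'rotation': array([-0.2200998 ,  2.87415068, -1.07357026])}
```

View pics/scene0.png

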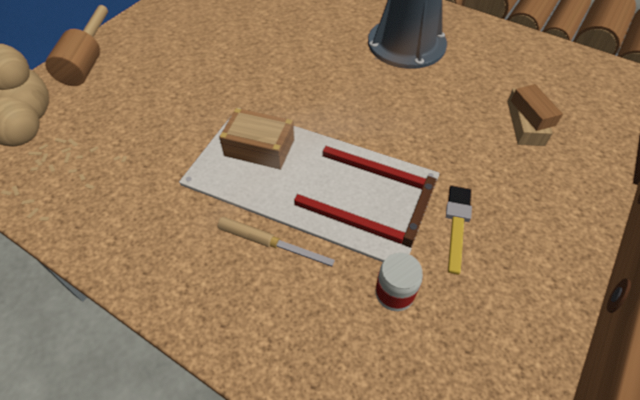

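View pics/side0.png

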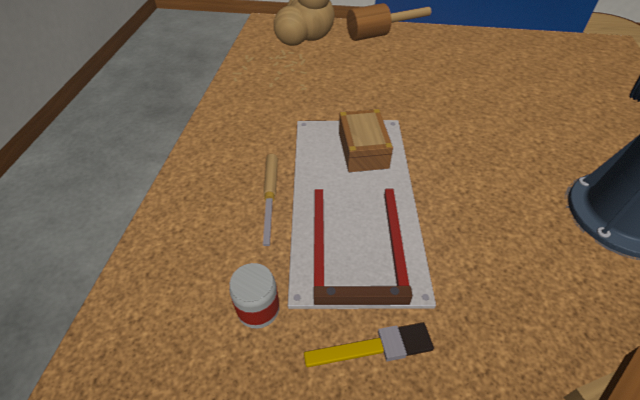

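The scene view shows the box at about (258,137), the rails from (325,152)-(428,183) and (297,200)-(405,238), and the stop at (422,210). In the side view the box is at (365,138), with the lane running down to the stop at (362,295). Next I'll fit the rails, board and box top.

```bash
cat > h.py <<'E'
from bench import *
import cv2,numpy as np
from scipy.spatial.transform import Rotation as R
def ray(c,uv,z):
    uv=np.atleast_2d(uv).astype(float)
    d=np.c_[(uv[:,0]-c["cx"])/c["fx"],(uv[:,1]-c["cy"])/c["fy"],np.ones(len(uv))]
    d=d@R.from_rotvec(c["rotation"]).as_matrix().T if np.shape(c["rotation"])==(3,) else d@np.array(c["rotation"]).T
    return c["xyz"]+d*((z-c["xyz"][2])/d[:,2])[:,None]
def blobs(m,lo):
    cs,_=cv2.findContours(m.astype(np.uint8),cv2.RETR_EXTERNAL,cv2.CHAIN_APPROX_NONE)
    return [x for x in cs if cv2.contourArea(x)>lo]
E
python3 - <<'E'
from h import *
for n in ("scene","side"):
    c=camera(n);im=c["img"].astype(int);r,g,b=im[...,0],im[...,1],im[...,2]
    print(n)
    for k in blobs((r>70)&(g<r*.3)&(b<r*.3),100):
        p=ray(c,k[:,0],.032)[:,:2]; q=cv2.minAreaRect((p*1000).astype(np.float32)); print(" red mm",np.round(q[0]),np.round(q[1]),round(q[2],1),cv2.boundingRect(k))
    hs=cv2.cvtColor(c["img"],cv2.COLOR_RGB2HSV)
    w=cv2.morphologyEx(((hs[...,1]<40)&(hs[...,2]>110)).astype(np.uint8),cv2.MORPH_OPEN,np.ones((3,3)))
    for k in blobs(w,4000):
        p=ray(c,cv2.convexHull(k)[:,0],.012)[:,:2];q=cv2.minAreaRect((p*1000).astype(np.float32));print(" white",np.round(q[0]),np.round(q[1]),round(q[2],1),cv2.boundingRect(k))
x=[cv2.resize(camera(n)["img"][y:y+80,x:x+100],None,fx=4,fy=4,interpolation=cv2.INTER_CUBIC) for n,x,y in (("scene",210,100),("side",315,98))]
cv2.imwrite("pics/box.png",np.hstack(x)[:,:,::-1])
E
```

```text
scene
 red mm [677. 324.] [14. 36.] 43.2 (394, 296, 20, 12)
 red mm [581. 160.] [ 20. 216.] 7.5 (295, 195, 109, 48)
 red mm [445. 143.] [ 16. 205.] 8.7 (329, 149, 96, 36)
 white [1046. -106.] [183. 538.] 0.0 (0, 234, 223, 166)
 white [550.  61.] [291. 515.] 8.7 (180, 127, 259, 170)
side
 red mm [653. 331.] [55. 23.] 4.3 (236, 308, 35, 16)
 red mm [432. 198.] [14. 89.] 8.8 (396, 240, 12, 46)
 red mm [567. 218.] [12. 89.] 9.1 (315, 240, 8, 46)
 white [1016.  149.] [156. 305.] 0.0 (34, 159, 131, 123)
 white [524.  44.] [239. 482.] 8.8 (288, 120, 148, 189)
```

View pics/box.png

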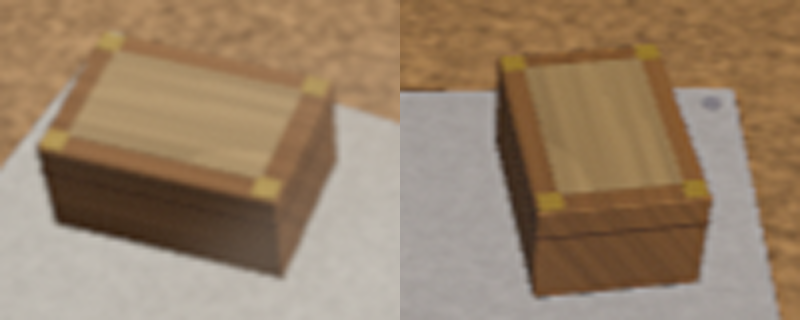

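The crop shows the brass corners of the box top. In scene full-frame pixels they are about (236,109), (293,121), (279,150) and (220,137).

```bash
cat >> h.py <<'E'
TH=np.deg2rad(98.8);O=np.array([.521,.064]);X=np.array([np.cos(TH),np.sin(TH)]);Y=np.array([-X[1],X[0]])
def dock(p): 
    d=np.atleast_2d(p)[:,:2]-O; return np.c_[d@X,d@Y]*1000
def world(x,y): return O+(x*X+y*Y)/1000
def boxfit():
    out=[]
    for n in ("scene","side"):
        c=camera(n);hs=cv2.cvtColor(c["img"],cv2.COLOR_RGB2HSV).astype(int)
        v,u=np.mgrid[:400,:640];uv=np.c_[u.ravel(),v.ravel()]
        d=dock(ray(c,uv,.072)).reshape(400,640,2)
        reg=(d[...,0]>-290)&(d[...,0]<240)&(abs(d[...,1])<110)
        yel=(reg&(hs[...,0]>=20)&(hs[...,0]<=32)&(hs[...,1]>140)&(hs[...,2]>120)).astype(np.uint8)
        k,l,st,ce=cv2.connectedComponentsWithStats(yel)
        pts=[(ce[i],st[i,4]) for i in range(1,k) if st[i,4]>=5]
        print(n,[(np.round(dock(ray(c,p,.072))[0],1),a) for p,a in pts])
E
python3 - <<'E'
from h import *
boxfit()
for n,x0,y0,P in (("scene",210,100,[(103,35),(334,83),(278,200),(40,148)]),("side",315,98,[(100,55),(257,45),(310,195),(137,210)])):
    c=camera(n);p=np.array(P)/4-.4+[x0,y0];d=dock(ray(c,p,.072));print(n,np.round(d),np.round(d.mean(0)),np.round(np.linalg.norm(d-np.roll(d,-1,0),axis=1)))
    e=d-np.roll(d,-1,0);print(np.rad2deg(np.arctan2(e[:,1],e[:,0])))
s=read_state();print(R.from_rotvec(s["tool_rot"]).as_matrix().round(3),dock(s["eef_pos"]))
E
```

```text
scene []
side [(array([-217.9,   57.9]), np.int32(18)), (array([-209.2,  -15.5]), np.int32(16)), (array([-105.2,   71.5]), np.int32(20)), (array([-95.4,  -1.1]), np.int32(20))]
scene [[-226.   59.]
 [ -99.   77.]
 [ -89.   -7.]
 [-214.  -25.]] [-157.   26.] [129.  85. 127.  85.]
[-172.23172283   96.80199582    7.86174613  -81.84637003]
side [[-216.  -23.]
 [-224.   64.]
 [ -99.   79.]
 [ -89.   -8.]] [-157.   28.] [ 87. 125.  88. 127.]
[ -84.72421296 -173.35222726   96.79650095    6.33968602]
[[-0.895  0.446 -0.   ]
 [ 0.446  0.895 -0.   ]
 [ 0.    -0.    -1.   ]] [[526.41565707 163.40916695]]
```

Both views agree: the box centre is at dock (-157, 28) mm and yawed +7°. The top measures 127x87 mm, close to the given 130x90, and the rails fall where they should. Plan: square and centre the box by pushing its left side with both open fingers, then push it from behind.

First I turn the tool so that its x is dock +y and its y is dock +x, and move across.

Request:
{"api": "servo_tool", "payload": {"plan": "0 0 0 0 0 -7.06 1;0 0 0 0 0 -7.06 1;0 0 0 0 0 -7.06 1;0 0 0 0 0 -7.06 1;0 0 0 0 0 -7.06 1;-0.02 -0.03 0 0 0 0 1;-0.02 -0.04 0 0 0 0 1;0 -0.04 0 0 0 0 1;0 -0.04 0 0 0 0 1;0 -0.04 0 0 0 0 1;0 -0.04 0 0 0 0 1;0 -0.04 0 0 0 0 1"}}

```text
t: 1.5
eef_pos: [0.358, 0.2993, 0.2108]
tool_rot: [-0.241, 3.132, 0.0]
ft_force: [0.8, -0.9, -0.5]
gripper_width: 0.0853
finger_force: 0.0
```

Request:
{"api": "servo_tool", "payload": {"plan": "0 -0.04 0 0 0 0 1;0 -0.04 0 0 0 0 1;0 -0.04 0 0 0 0 1;0 -0.04 0 0 0 0 1;0 -0.04 0 0 0 0 1;0 -0.04 0 0 0 0 1;0 -0.04 0 0 0 0 1;0 -0.04 0 0 0 0 1;0 -0.04 0 0 0 0 1;0 -0.04 0 0 0 0 1;0 0 0 0 0 0 1;0 0 0 0 0 0 1"}}

```text
t: 2.5
eef_pos: [0.4197, -0.0966, 0.2108]
tool_rot: [-0.233, 3.132, -0.001]
ft_force: [-0.4, 0.7, 0.6]
gripper_width: 0.0854
finger_force: 0.0
```

```bash
cat >> h.py <<'E'
def st():
    s=read_state();M=R.from_rotvec(s["tool_rot"]).as_matrix()
    print("t",s["t"],"tcp dock",dock(s["eef_pos"]).round(1),"z",s["eef_pos"][2].round(4),"tooly deg rel dock",round(np.rad2deg(np.arctan2(M[1,1],M[0,1])-TH),2),"tilt",M[:,2].round(3),"F",s["ft_force"].round(1),"w",round(s["gripper_width"],4),"q",s["qpos"].round(2))
E
python3 -c "
from h import *
st();boxfit()"
```

```text
t 2.5 tcp dock [[-143.2  124.7]] z 0.2108 tooly deg rel dock -0.3 tilt [ 0.001 -0.    -1.   ] F [-0.4  0.7  0.6] w 0.0854 q [-0.49  0.27  1.9   0.    0.98 -2.21]
scene []
side [(array([-217.9,   57.6]), np.int32(16)), (array([-209.2,  -15.5]), np.int32(16)), (array([-104.9,   71.7]), np.int32(19)), (array([-95.6,  -0.8]), np.int32(19))]
```

Request:
{"api": "servo_tool", "payload": {"plan": "0 -0.014 0.03 0 0 -0.3 1;0 0 0.04 0 0 0 1;0 0 0.04 0 0 0 1;0 0 0.04 0 0 0 1;0 0 0.027 0 0 0 1;0 0 0 0 0 0 1;-0.01 0 0 0 0 0 1;-0.01 0 0 0 0 0 1;-0.005 0 0 0 0 0 1;-0.005 0 0 0 0 0 1;0 0 0 0 0 0 1"}}

```text
t: 3.52
eef_pos: [0.4538, -0.1039, 0.0355]
tool_rot: [-0.25, 3.126, -0.005]
ft_force: [-0.0, -0.4, 0.0]
gripper_width: 0.0855
finger_force: 0.0
```

```bash
python3 -c "
from h import *
st();boxfit();cv2.imwrite('pics/s1.png',camera('side')['img'][:,:,::-1])"
```

```text
t 3.5167 tcp dock [[-155.7   92.1]] z 0.0355 tooly deg rel dock 0.36 tilt [ 0.005 -0.003 -1.   ] F [-0.  -0.4  0. ] w 0.0855 q [-0.47  0.63  1.97  0.    0.53 -2.2 ]
scene []
side [(array([-217.9,   57.9]), np.int32(18)), (array([-209.2,  -15.5]), np.int32(16)), (array([-104.7,   71.5]), np.int32(20)), (array([-96. ,  -0.9]), np.int32(20))]
```

View pics/s1.png

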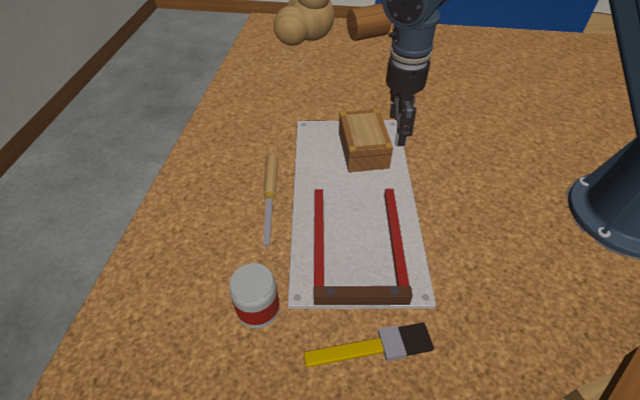

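The hand stands beside the box's left face, with the fingers at about (403,125) in line with the lane. Now the slow sideways push.

Request:
{"api": "servo_tool", "payload": {"plan": "-0.003 0 0 0 0 0.3 1;-0.003 0 0 0 0 0 1;-0.003 0 0 0 0 0 1;-0.003 0 0 0 0 0 1;-0.003 0 0 0 0 0 1;-0.003 0 0 0 0 0 1;-0.003 0 0 0 0 0 1;-0.003 0 0 0 0 0 1;-0.003 0 0 0 0 0 1;-0.002 0 0 0 0 0 1;0 0 0 0 0 0 1"}}

```text
t: 4.58
eef_pos: [0.4807, -0.0993, 0.0336]
tool_rot: [-0.24, 3.131, -0.001]
ft_force: [-1.3, -0.4, 0.5]
gripper_width: 0.0852
finger_force: 0.6
```

```bash
python3 -c "
from h import *
st();boxfit()"
```

```text
t 4.5833 tcp dock [[-155.2   64.8]] z 0.0336 tooly deg rel dock -0.03 tilt [ 0.002 -0.001 -1.   ] F [-1.3 -0.4  0.5] w 0.0852 q [-0.43  0.65  1.91  0.    0.58 -2.16]
scene []
side [(array([-219.3,  -28.1]), np.int32(18)), (array([-219.7,   46.5]), np.int32(15)), (array([-105.3,  -27.8]), np.int32(17)), (array([-105.5,   46.2]), np.int32(21))]
```

Square now, with the centre at y = +9.2 mm. I'll push 9.5 mm more, back off and lift.

Request:
{"api": "servo_tool", "payload": {"plan": "-0.003 0 0 0 0 0 1;-0.003 0 0 0 0 0 1;-0.002 0 0 0 0 0 1;-0.0015 0 0 0 0 0 1;0 0 0 0 0 0 1;0 0 0 0 0 0 1;0.01 0 0 0 0 0 1;0.03 0 0 0 0 0 1;0.01 0 -0.04 0 0 0 1;0 0 -0.04 0 0 0 1;0 0 -0.04 0 0 0 1;0 0 0 0 0 0 1"}}

```text
t: 5.68
eef_pos: [0.4447, -0.1078, 0.1599]
tool_rot: [-0.239, 3.117, -0.014]
ft_force: [1.8, -0.6, 0.4]
gripper_width: 0.0852
finger_force: 0.0
```

```bash
python3 -c "
from h import *
st();boxfit()
c=camera('side');im=c['img'].astype(int);r,g,b=im[...,0],im[...,1],im[...,2]
for k in blobs((r>50)&(g<r*.4)&(b<r*.4),60):
    d=dock(ray(c,k[:,0],.032)); print(cv2.boundingRect(k))
    for a in range(0,200,40):
        q=d[(d[:,0]>a)&(d[:,0]<a+40),1]
        if len(q): print(a,q.min().round(1),q.max().round(1))
"
```

```text
t 5.6833 tcp dock [[-158.1  101.7]] z 0.1599 tooly deg rel dock -0.04 tilt [ 0.016 -0.008 -1.   ] F [ 1.8 -0.6  0.4] w 0.0852 q [-0.48  0.38  1.91  0.    0.84 -2.21]
scene []
side [(array([-218.2,  -36.5]), np.int32(16)), (array([-218.9,   38.1]), np.int32(17)), (array([-103.9,  -36.4]), np.int32(19)), (array([-104. ,   37.4]), np.int32(15))]
(235, 296, 43, 29)
(314, 190, 10, 96)
0 -75.9 -62.4
40 -75.7 -62.7
80 -75.5 -62.9
120 -75.3 -61.7
160 -76.7 -61.7
(385, 189, 24, 97)
0 59.1 75.2
40 59.1 75.4
80 59.1 75.3
120 59.0 75.5
160 59.0 75.6
```

The box centre is at (-161, 0.6) mm with yaw about 0. The rails' outer edges read -75.6 and +75.4 mm, so the lane axis is confirmed. Next I turn the tool 90° and go behind the box.

Request:
{"api": "servo_tool", "payload": {"plan": "0 0 0 0 0 7.1 0.65;0 0 0 0 0 7.1 0.65;0 0 0 0 0 7.1 0.65;0 0 0 0 0 7.1 0.65;0 0 0 0 0 7.1 0.65;0 0 0 0 0 7.1 0.65;0 0 0 0 0 7.1 0.65;0 0 0 0 0 7.1 0.65;0 0 0 0 0 7.1 0.65;0 0 0 0 0 7.1 0.65;0 0 0 0 0 7.1 0.65;0 0 0 0 0 7.1 0.65"}}

```text
t: 6.83
eef_pos: [0.4386, -0.1046, 0.1517]
tool_rot: [-1.949, -2.46, 0.001]
ft_force: [-0.3, -0.3, 0.5]
gripper_width: 0.0552
finger_force: 0.0
```

Request:
{"api": "servo_tool", "payload": {"plan": "0 0 0 0 0 4.8 0.65;-0.035 0.025 0 0 0 0 0.65;-0.035 0.025 0 0 0 0 0.65;-0.035 0.025 0 0 0 0 0.65;0 0.025 0 0 0 0 0.65;0 0 0 0 0 0 0.65;0 0 0 0 0 0 0.65"}}

```text
t: 7.42
eef_pos: [0.5512, -0.1904, 0.151]
tool_rot: [-2.042, -2.383, 0.001]
ft_force: [-1.3, 0.8, -0.1]
gripper_width: 0.0553
finger_force: 0.0
```

```bash
python3 -c "
from h import *
st()"
```

```text
t 7.4167 tcp dock [[-256.     9.1]] z 0.151 tooly deg rel dock -89.99 tilt [-0.003  0.002 -1.   ] F [-1.3  0.8 -0.1] w 0.0553 q [-0.52  0.55  1.6   0.    1.   -0.68]
```

Request:
{"api": "servo_tool", "payload": {"plan": "-0.012 0.0086 0 0 0 0 0.65;0 0 0.03 0 0 0 0.65;0 0 0.04 0 0 0 0.65;0 0 0.03 0 0 0 0.65;0 0 0.01 0 0 0 0.65;0 0 0 0 0 0 0.65;0.008 0 0 0 0 0 0.65;0.008 0 0 0 0 0 0.65;0 0 0 0 0 0 0.65"}}

```text
t: 8.17
eef_pos: [0.5595, -0.1837, 0.0454]
tool_rot: [2.043, 2.386, 0.001]
ft_force: [-0.5, 0.8, -0.2]
gripper_width: 0.0554
finger_force: 0.0
```

```bash
python3 -c "
from h import *
st();boxfit();cv2.imwrite('pics/s2.png',camera('side')['img'][:,:,::-1])"
```

```text
t 8.1667 tcp dock [[-2.507e+02 -1.000e-01]] z 0.0454 tooly deg rel dock -89.94 tilt [ 0.001 -0.    -1.   ] F [-0.5  0.8 -0.2] w 0.0554 q [-0.51  0.71  1.65  0.    0.78 -0.66]
scene []
side [(array([-218.3,  -36.4]), np.int32(17)), (array([-218.5,   38. ]), np.int32(18)), (array([-103.6,  -35.7]), np.int32(18)), (array([-103.8,   37.1]), np.int32(16))]
```

View pics/s2.png

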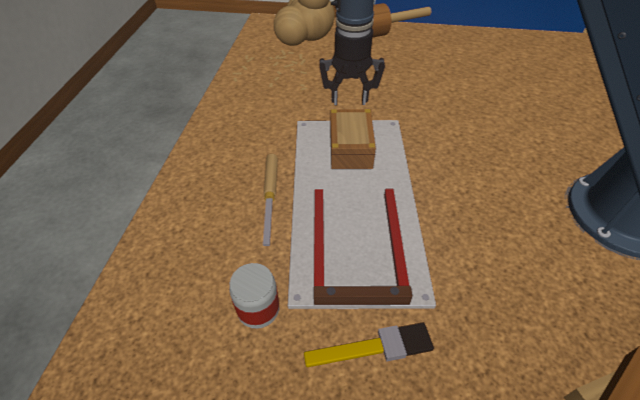

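The hand is centred behind the box, with the fingers at about (350,97), and it overlaps the box's rear face. Next I push the first 100 mm and check.

Request:
{"api": "servo_tool", "payload": {"plan": "0.006 0 0.005 0 0 0 0.65;0.006 0 0 0 0 0 0.65;0.006 0 0 0 0 0 0.65;0.008 0 0 0 0 0 0.65;0.008 0 0 0 0 0 0.65;0.008 0 0 0 0 0 0.65;0.008 0 0 0 0 0 0.65;0.008 0 0 0 0 0 0.65;0.008 0 0 0 0 0 0.65;0.006 0 0 0 0 0 0.65;0.003 0 0 0 0 0 0.65;0 0 0 0 0 0 0.65"}}

```text
t: 9.32
eef_pos: [0.5474, -0.11, 0.0386]
tool_rot: [-2.043, -2.384, -0.0]
ft_force: [0.4, 0.2, 0.5]
gripper_width: 0.0554
finger_force: 0.0
```

```bash
python3 -c "
from h import *
st();boxfit()"
```

```text
t 9.3167 tcp dock [[-175.9    0.6]] z 0.0386 tooly deg rel dock -89.98 tilt [-0.001  0.001 -1.   ] F [0.4 0.2 0.5] w 0.0554 q [-0.4   0.69  1.73  0.    0.72 -0.55]
scene []
side [(array([-154.9,  -36. ]), np.int32(14)), (array([-154.6,   37.5]), np.int32(13)), (array([-41.1, -36. ]), np.int32(19)), (array([-41.9,  38. ]), np.int32(23))]
```

Request:
{"api": "servo_tool", "payload": {"plan": "0.005 0 0 0 0 0 0.65;0.008 0 0 0 0 0 0.65;0.01 0 0 0 0 0 0.65;0.01 0 0 0 0 0 0.65;0.01 0 0 0 0 0 0.65;0.01 0 0 0 0 0 0.65;0.01 0 0 0 0 0 0.65;0.01 0 0 0 0 0 0.65;0.01 0 0 0 0 0 0.65;0.008 0 0 0 0 0 0.65;0.004 0 0 0 0 0 0.65;0 0 0 0 0 0 0.65"}}

```text
t: 10.42
eef_pos: [0.5326, -0.0159, 0.0386]
tool_rot: [-2.043, -2.384, 0.0]
ft_force: [-0.9, 0.1, -0.4]
gripper_width: 0.0559
finger_force: 0.0
```

```bash
python3 -c "
from h import *
st();boxfit()"
```

```text
t 10.4167 tcp dock [[-80.7   0.8]] z 0.0386 tooly deg rel dock -89.97 tilt [-0.002  0.001 -1.   ] F [-0.9  0.1 -0.4] w 0.0559 q [-0.24  0.67  1.8   0.    0.67 -0.4 ]
scene []
side [(array([-58.9, -35.8]), np.int32(22)), (array([-59.1,  38. ]), np.int32(20)), (array([ 54.4, -35.5]), np.int32(30)), (array([53.7, 38.7]), np.int32(28))]
```

Request:
{"api": "servo_tool", "payload": {"plan": "0.005 0 0 0 0 0 0.65;0.008 0 0 0 0 0 0.65;0.01 0 0 0 0 0 0.65;0.01 0 0 0 0 0 0.65;0.01 0 0 0 0 0 0.65;0.01 0 0 0 0 0 0.65;0.01 0 0 0 0 0 0.65;0.01 0 0 0 0 0 0.65;0.01 0 0 0 0 0 0.65;0.008 0 0 0 0 0 0.65;0.004 0 0 0 0 0 0.65;0 0 0 0 0 0 0.65"}}

```text
t: 11.52
eef_pos: [0.5183, 0.0779, 0.0386]
tool_rot: [-2.043, -2.385, -0.0]
ft_force: [-0.3, -0.2, -0.0]
gripper_width: 0.0555
finger_force: 0.0
```

Request:
{"api": "servo_tool", "payload": {"plan": "0.004 0 0 0 0 0 0.65;0.004 0 0 0 0 0 0.65;0.004 0 0 0 0 0 0.65;0.004 0 0 0 0 0 0.65;0.004 0 0 0 0 0 0.65;0.004 0 0 0 0 0 0.65;0.003 0 0 0 0 0 0.65;0.003 0 0 0 0 0 0.65;0 0 0 0 0 0 0.65"}}

```text
t: 12.27
eef_pos: [0.5142, 0.1068, 0.0386]
tool_rot: [-2.044, -2.385, -0.001]
ft_force: [-0.4, -0.4, 0.4]
gripper_width: 0.0556
finger_force: 0.3
```

```bash
python3 -c "
from h import *
st();boxfit()"
```

```text
t 12.2667 tcp dock [[43.4  0.1]] z 0.0386 tooly deg rel dock -90.01 tilt [ 0.     0.001 -1.   ] F [-0.4 -0.4  0.4] w 0.0556 q [-0.01  0.67  1.82  0.    0.66 -0.16]
scene []
side [(array([ 64.5, -35.7]), np.int32(25)), (array([64.1, 37.9]), np.int32(31)), (array([177.6, -35.7]), np.int32(52)), (array([178. ,  37.9]), np.int32(47))]
```

About 14 mm is left. I'll creep in until the force rises.

Request:
{"api": "servo_tool", "payload": {"plan": "0.003 0 0 0 0 0 0.65;0.003 0 0 0 0 0 0.65;0.002 0 0 0 0 0 0.65;0.002 0 0 0 0 0 0.65;0.002 0 0 0 0 0 0.65;0.001 0 0 0 0 0 0.65;0 0 0 0 0 0 0.65"}}

```text
t: 12.95
eef_pos: [0.5128, 0.1168, 0.0387]
tool_rot: [2.041, 2.385, -0.004]
ft_force: [1.0, -12.9, -0.2]
gripper_width: 0.0554
finger_force: 6.1
```

Request:
{"api": "servo_tool", "payload": {"plan": "0.001 0 0 0 0 0 0.65;0.001 0 0 0 0 0 0.65;0 0 0 0 0 0 0.65"}}

```text
t: 13.2
eef_pos: [0.5128, 0.117, 0.0389]
tool_rot: [2.038, 2.385, -0.006]
ft_force: [1.1, -19.9, 1.4]
gripper_width: 0.0555
finger_force: 9.7
```

The box is seated: force rose to 20 N with no further travel. Now I back straight off and lift.

Request:
{"api": "servo_tool", "payload": {"plan": "-0.003 0 0 0 0 0 0.65;-0.008 0 0 0 0 0 0.65;-0.02 0 0 0 0 0 0.65;-0.02 0 0 0 0 0 0.65;0 0 -0.03 0 0 0 0.65;0 0 -0.04 0 0 0 0.65;0 0 -0.04 0 0 0 0.65;-0.03 0 -0.04 0 0 0 0.65;-0.03 0 0 0 0 0 0.65;0 0 0 0 0 0 0.65;0 0 0 0 0 0 0.65;0 0 0 0 0 0 0.65"}}

```text
t: 14.2
eef_pos: [0.5271, 0.0169, 0.1813]
tool_rot: [-2.044, -2.382, 0.0]
ft_force: [-0.6, 0.7, -0.4]
gripper_width: 0.0555
finger_force: 0.0
```

```bash
python3 -c "
from h import *
st();boxfit();cv2.imwrite('pics/s3.png',cv2.resize(camera('side')['img'][160:380,220:450],None,fx=2.6,fy=2.6)[:,:,::-1])"
```

```text
t 14.2 tcp dock [[-47.5   1.2]] z 0.1813 tooly deg rel dock -90.06 tilt [-0.002  0.002 -1.   ] F [-0.6  0.7 -0.4] w 0.0555 q [-0.18  0.44  1.71  0.    1.   -0.33]
scene []
side [(array([ 74.3, -36.2]), np.int32(27)), (array([74.4, 37.6]), np.int32(25)), (array([187.3,  38. ]), np.int32(48)), (array([187.5, -36. ]), np.int32(44))]
```

View pics/s3.png

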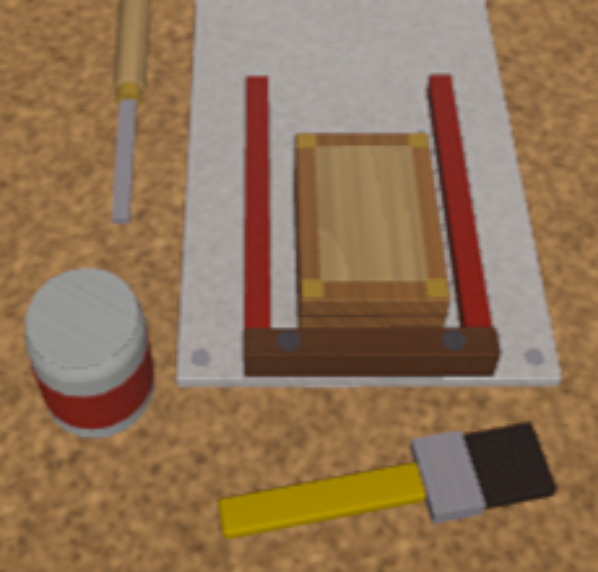

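The box sits between the rails with clear gaps both sides, against the stop's top edge at about (362,286). It reads 4 mm short of the nominal 135 mm, so I'll check whether that is an origin offset, using the stop and board edges.

```bash
python3 -c "
from h import *
c=camera('side');im=c['img'].astype(int)
print(dock(ray(c,[362,286],.042)),dock(ray(c,[362,306.5],.012)))
for u in (322,362,402): print(u,[(v,im[v,u].tolist()) for v in range(279,310,2)])
for u in (300,425): print(u,[(v,im[v,u].sum()) for v in range(296,312)])
for n in ('side','scene'):
  c=camera(n);m=c['img'].astype(int)
  r,g,b=m[...,0],m[...,1],m[...,2]
  for k in blobs((r>50)&(g<r*.4)&(b<r*.4),60):
    d=dock(ray(c,k[:,0],.032));print(n,d.min(0).round(1),d.max(0).round(1))
"
```

```text
[[197.8060199   -0.25643397]] [[217.95637563   0.52920805]]
322 [(279, [134, 33, 23]), (281, [135, 30, 23]), (283, [136, 31, 22]), (285, [139, 32, 22]), (287, [81, 53, 36]), (289, [85, 54, 37]), (291, [84, 54, 35]), (293, [83, 53, 36]), (295, [82, 52, 34]), (297, [76, 50, 35]), (299, [77, 51, 38]), (301, [73, 49, 34]), (303, [68, 42, 23]), (305, [152, 145, 146]), (307, [146, 141, 138]), (309, [149, 113, 79])]
362 [(279, [108, 72, 41]), (281, [83, 54, 33]), (283, [111, 74, 41]), (285, [110, 74, 40]), (287, [81, 53, 35]), (289, [82, 53, 36]), (291, [82, 51, 35]), (293, [81, 51, 33]), (295, [83, 52, 33]), (297, [72, 46, 30]), (299, [73, 48, 32]), (301, [71, 45, 28]), (303, [67, 39, 21]), (305, [153, 147, 147]), (307, [147, 143, 141]), (309, [144, 108, 70])]
402 [(279, [134, 36, 27]), (281, [133, 35, 25]), (283, [132, 33, 24]), (285, [113, 32, 25]), (287, [82, 53, 36]), (289, [81, 51, 32]), (291, [82, 53, 35]), (293, [82, 52, 35]), (295, [82, 52, 34]), (297, [71, 46, 29]), (299, [75, 47, 31]), (301, [72, 46, 30]), (303, [64, 36, 20]), (305, [172, 171, 174]), (307, [143, 139, 137]), (309,
[... 238 characters left out ...]
6)), (306, np.int64(444)), (307, np.int64(423)), (308, np.int64(413)), (309, np.int64(368)), (310, np.int64(343)), (311, np.int64(333))]
425 [(296, np.int64(390)), (297, np.int64(393)), (298, np.int64(392)), (299, np.int64(391)), (300, np.int64(432)), (301, np.int64(470)), (302, np.int64(469)), (303, np.int64(466)), (304, np.int64(480)), (305, np.int64(515)), (306, np.int64(449)), (307, np.int64(428)), (308, np.int64(367)), (309, np.int64(311)), (310, np.int64(328)), (311, np.int64(354))]
side [ 213.1 -199.5] [ 256.3 -133.8]
side [-18.6 -76.7] [190.2 -61.7]
side [-20.3  58.8] [190.6  75.6]
scene [ 181.5 -209.9] [ 246.  -175.5]
scene [-22.9 -88. ] [195.2 -65.4]
scene [-21.9  47.1] [53.1 71.6]
```

The stop itself reads about 2 mm low in the same view, so most of the difference is calibration. The hard force rise with no travel confirms contact. I'll hand it in.

```bash
python3 -c "
from bench import *
print(job_done())"
```

```text
the job is handed in; nothing more can be done
None
```

The box is pushed square and snug against the end stop, with clear gaps to both rails, and the job is handed in after about 14 s with the hand withdrawn; the camera put the box about 4 mm short of nominal, but it took 20 N with no further travel, so I judged it seated.

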